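# Slide a spacer along the rail into the drilling jig's corner

### The job

Using only the fingertips, push the aluminium spacer block flat against the long rail of the wooden drilling jig, then, keeping it against the rail, slide it along into the corner pocket until it sits fully home against both the rail and the end stop. Only push it, never lift or tip it; leave everything else on the bench where it is, and finish with the fingers clear.

Things in the scene. Friction and masses are not known exactly. Their poses are not given: they have to be found in the camera images.
- spacer: loose plain aluminium block, 36 (its x) x 50 (its y) x 26 mm tall, about 0.11 kg, a dark 10 mm dot on the middle of its top; origin at the centre of its underside, z up. It starts flat on the jig's board, its centre 65 to 110 mm from the rail's face, turned up to 0.5 rad from it, at the end of the rail away from the pocket.
- jig: fixed wooden drilling jig on the bench, turned up to 0.35 rad. Origin at the centre of its underside; its x points from the robot's side to the rail, its y along the rail to the pocket. Board 200 (x) x 320 (y) x 12 mm, top at z = 12 mm. On it stand the rail, end stop and lip, wooden bars 14 mm high (tops at z = 26 mm), which form the corner pocket
- rail (a point): middle of the rail's working face, at the board's top: x = 70, y = 0, z = 12 mm in the jig's frame. The face is a straight line from y = -150 to +150 mm; the bar is 20 mm thick, behind it (x = 70 to 90)
- corner (a point): point on the board's top (z = 12 mm) where the working faces of rail and end stop meet: x = 70, y = 130 mm in the jig's frame. The stop's face spans x = 15 to 70 mm. Fully home, the spacer's long side touches the rail and its end the stop: its centre is then at x = 52, y = 105 mm
- lip (a point): middle of the inner face of the short lip opposite the rail, at the board's top: x = 29, y = 119 mm in the jig's frame. The lip spans x = 15 to 29, y = 99 to 130 mm, its mouth flared away from the rail. The pocket is 41 mm wide, so the spacer enters only along the rail, long side to it; home, 19 mm of its length still stand out
- knob: bystander: loose black control knob, 32 mm across, 24 mm tall, standing on the jig's board on the robot's side of the lip; origin at the centre of its underside
- standoff: bystander: loose upright brass cylinder, 18 mm across, 26 mm tall, on the jig's board at its edge on the robot's side, about half way along; origin at the centre of its underside
- jar: bystander: closed glass jar, 60 mm across, 75 mm tall, on the bench beyond the jig; origin at the centre of its underside
- tape: bystander: roll of blue tape lying flat, 72 mm across, 19 mm tall, on the bench beyond the jig; origin at the centre of its underside
- screwdriver: bystander: screwdriver, 190 mm long, lying on the bench to the right of the jig
- mug: bystander: white mug, 80 mm across, 90 mm tall, on the bench far right; origin at the centre of its underside
- offcut: bystander: light wooden strip, 90 x 45 x 18 mm, lying on the bench to the right; origin at the centre of its underside
Not all that is in view belongs to the job. What is shaped like the spacer but blue or red is not meant.

How it is judged:
By the outcome, as a careful person would: the job done as asked, in the order asked, and still so for the second after the job is handed in, with the robot touching nothing.
It also fails if it takes over 53 s, if anything falls off the work surface, if the arm or the gripper's body presses on something with over 40 N, if the wrist force passes 120 N, or if a joint passes its speed limit or range.

### The arm

A 6-joint arm with a two-finger parallel gripper is mounted at the origin on the work surface. World frame = base frame: x ahead of the robot, y to its left, z up, the work surface at z = 0. Lengths are in mm, angles in rad, forces in N, time in s.
With the tool pointing down it reaches from about 275 to 1000 mm from the base axis. Payload 8.4 kg.
Tool frame: the origin (TCP) lies midway between the tips of the shut fingers; the grasp point (between the pads) lies behind it (r.pinch_z is the z of the grasp point in the tool frame, in mm); z points along the fingers, y is the direction in which the jaws open and shut (so a half turn about z gives the same grasp; the last joint's range is limited). The gripper opens to 85 mm and grips with 20 to 120 N. Pads are 22 mm wide; open, the fingers measure 114 mm over their backs; the gripper's body (76 mm by 85 mm) begins 54 mm behind the grasp point. The pads swing forward as they close: fully open they stand 13 mm farther back than shut.
Start: joints at [-1.224, 0.353, 1.633, -0, 1.155, -0.002], TCP at [213.605, -587.368, 231.281] pointing down, gripper open.
Joint ranges: [-2.63, 2.63], [-0.92, 2.1], [0.06, 2.66], [-1.3, 4.44], [0, 2.69], [-3.02, 3.02]. Speed limits (rad/s): [2.22, 2.22, 2.79, 3.14, 3.14, 3.14].

### API

Orientations are given as [roll, pitch, yaw] about the fixed x, y, z axes, in that order (R = Rz(yaw) Ry(pitch) Rx(roll)).
In Python, from rig import r, optics, ticket gives the robot as it stands.
- The arm moves only by the shell command python3 -m jog 'ROWS' [FORCE]. ROWS is text: rows parted by semicolons, each of 7 numbers parted by spaces: the closure in counts, from 0 (fully open) to 255 (shut), then the shift along the tool's x, y, z in mm, then the turn, a rotation vector about the tool's x, y, z in degrees. A call has 1 to 5 rows; each row shifts and turns the pose as measured when the row begins, along the tool's axes as they then stand; what a row does not reach is not made up. A row lasts 1/12 s, in which the tool goes at most 41.7 mm and 7.16 degrees, less where a joint would pass 70% of its speed; a pose out of reach is approached as far as the arm can. A call with a gripper value outside its range is refused whole. The fingers move at their own pace and stop on an object; FORCE is the grip in N (left out, the last holds). Time passes only in rows, so rows that do not move let the fingers close. It gives the time, the measured TCP pose, the force and the opening at its end, in the units of the state.
- r.sense(): the state, without advancing time (a new reading comes with each control period).
- optics.grab_frame(name): name is "scene" or "top"; returns the picture (420x560x3 uint8, red, green, blue); there is no depth.
- optics.camera_info(name): a dict with "fx", "fy", "cx", "cy" (pixels), "world_from_camera" (4x4, takes a point from camera to world coordinates). Camera axes: x right, y down, z forward; pixel columns grow to the right and rows downward; lengths in mm; the calibration is good to about 2 mm. A picture is of the moment at which its call begins. camera_info takes no time and is no camera call.
- ticket.sign_off(): hands the job in, once; it reports no verdict.
The state is a dict: "clock": time; "qpos": joint angles; "qvel": joint speeds; "joint_efforts": joint torques, N m; "eef_pos": TCP position; "tcp_rot": TCP orientation; "contact_force": force on the tool from outside, world axes, zero at the start; "wrist_torque": the same for the moment, N m; "opening": opening from 0.0 (shut) to 1.0 (fully open).
Only numpy, scipy, OpenCV 4.12 (cv2) and the standard library are available. Lean on these libraries where they do the work, as an engineer would, in place of code of your own. Each camera call takes 0.05 s, during which the arm holds its last target.

## Working session

There is one attempt and no reset: what is moved stays moved. The work goes in short steps, Python scripts to look and compute and a shell command to move; the robot and the scene stay as the last step left them, time stands still between calls to the robot, and variables do not carry over. Pictures are saved under pics/ and viewed, and the job is handed in when it is done.

```bash
ls; mkdir -p pics; python3 - <<'E'
from rig import r, optics, ticket
import cv2
print(r.sense(), r.pinch_z)
for n in ("scene","top"):
    im=optics.grab_frame(n); cv2.imwrite(f"pics/{n}0.png",im[:,:,::-1]); print(optics.camera_info(n))
E
```

```text
pics
{'clock': 0.0, 'qpos': array([-1.22442145e+00,  3.53699741e-01,  1.63410945e+00, -7.36031946e-06,
        1.15516574e+00, -2.41064209e-03]), 'qvel': array([-0.00105514, -0.00032106,  0.00173967, -0.00069945,  0.00076148,
        0.00149323]), 'joint_efforts': array([-1.89687511e-03, -6.05255771e+01, -3.42065012e+01, -2.03396730e-04,
        9.62781633e-03, -5.79021162e-05]), 'eef_pos': array([ 213.43573197, -586.94474442,  230.54000221]), 'tcp_rot': array([-3.14021036e+00,  3.39735318e-06,  3.48788502e-01]), 'contact_force': array([ 0.60546989,  0.31578757, -0.24045726]), 'wrist_torque': array([-0.00252867, -0.04996601,  0.00430965]), 'opening': 1.0007003809910275} -18.700000000000003
{'fx': 384.8145110947588, 'fy': 384.8145110947588, 'cx': 273.6628097286716, 'cy': 209.08177643193076, 'world_from_camera': array([[-8.59992804e-01,  3.00781744e-01, -4.12241094e-01,
         8.80421734e+02],
       [ 5.10114935e-01,  4.84588896e-01, -7.10602810e-01,
         5.10792940e+02],
       [-1.39688958e-02, -8.21403642e-01, -5.70176224e-01,
         5.42965430e+02],
       [ 0.00000000e+00,  0.00000000e+00,  0.00000000e+00,
         1.00000000e+00]])}
{'fx': 439.9791020847271, 'fy': 439.9791020847271, 'cx': 276.3332524707406, 'cy': 218.04637253710354, 'world_from_camera': array([[-2.81869039e-02, -9.76369244e-01,  2.14262918e-01,
         3.34356794e+02],
       [-9.99602615e-01,  2.76029490e-02, -5.71742607e-03,
        -8.00145239e+01],
       [-3.31969445e-04, -2.14338930e-01, -9.76759291e-01,
         9.59259170e+02],
       [ 0.00000000e+00,  0.00000000e+00,  0.00000000e+00,
         1.00000000e+00]])}
```

View pics/top0.png

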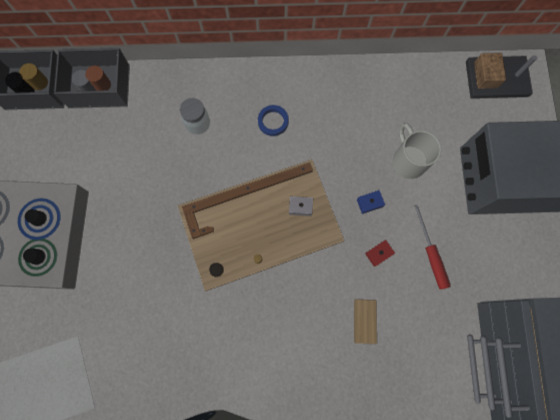

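View pics/scene0.png

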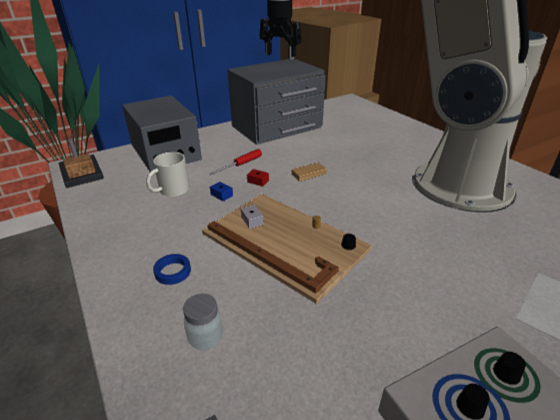

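```bash
cat > h.py <<'E'
import numpy as np, cv2
from rig import r, optics
def ray(n,uv,z):
    c=optics.camera_info(n); M=c["world_from_camera"]
    uv=np.atleast_2d(uv).astype(float)
    d=np.c_[(uv[:,0]-c["cx"])/c["fx"],(uv[:,1]-c["cy"])/c["fy"],np.ones(len(uv))]@M[:3,:3].T
    return M[:3,3]+d*((z-M[2,3])/d[:,2])[:,None]
def proj(n,p):
    c=optics.camera_info(n); M=c["world_from_camera"]
    q=(np.atleast_2d(p)-M[:3,3])@M[:3,:3]
    return np.c_[q[:,0]/q[:,2]*c["fx"]+c["cx"],q[:,1]/q[:,2]*c["fy"]+c["cy"]]
def big(m,seed=None):
    k,l,s,c=cv2.connectedComponentsWithStats(m.astype(np.uint8))
    return k,l,s,c
E
python3 - <<'E'
from h import *
im=cv2.imread("pics/top0.png"); h=cv2.cvtColor(im,cv2.COLOR_BGR2HSV)
for n,p in dict(board=(240,225),rail=(248,188),spacer=(308,200),bench=(360,260),knob=(217,270),st=(258,259)).items(): print(n,h[p[1],p[0]])
roi=im[150:300,165:355]; cv2.imwrite("pics/roi0.png",cv2.resize(roi,None,fx=4,fy=4,interpolation=cv2.INTER_CUBIC))
E
```

```text
board [ 17  74 131]
rail [10 26 60]
spacer [135   9 112]
bench [ 15   4 120]
knob [12 30 42]
st [ 20 119 107]
```

View pics/roi0.png

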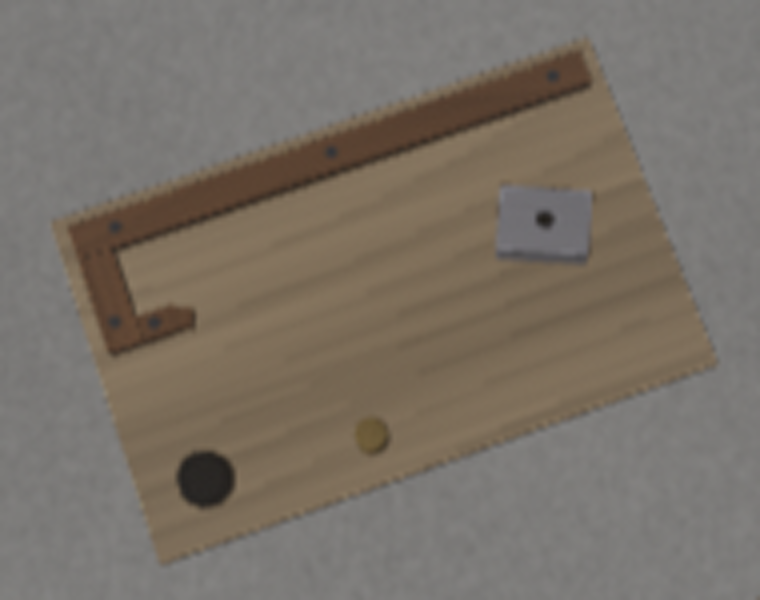

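```bash
cat >> h.py <<'E'
def jigfit(im):
    h=cv2.cvtColor(im,cv2.COLOR_BGR2HSV)
    m=((h[...,1]>28)).astype(np.uint8); m[:150]=0;m[300:]=0;m[:,:165]=0;m[:,348:]=0
    m=cv2.morphologyEx(m,cv2.MORPH_OPEN,np.ones((3,3)))
    c=max(cv2.findContours(m,0,cv2.CHAIN_APPROX_NONE)[0],key=cv2.contourArea)[:,0]
    w=ray("top",c,12)[:,:2]
    return cv2.minAreaRect(w.astype(np.float32)),c
def spacer(im,hull,off=0):
    h=cv2.cvtColor(im,cv2.COLOR_BGR2HSV)
    k=np.zeros(im.shape[:2],np.uint8); cv2.fillPoly(k,[hull],1); k=cv2.erode(k,np.ones((5,5)))
    m=((h[...,1]<28)&(h[...,2]>95)&(k>0)).astype(np.uint8)
    m=cv2.morphologyEx(m,cv2.MORPH_CLOSE,np.ones((5,5)))
    c=max(cv2.findContours(m,0,cv2.CHAIN_APPROX_NONE)[0],key=cv2.contourArea)[:,0]
    return cv2.minAreaRect(ray("top",c,38)[:,:2].astype(np.float32)),c
E
python3 - <<'E'
from h import *
im=cv2.imread("pics/top0.png")
R,c=jigfit(im); print("jig",R, cv2.boxPoints(R))
S,cs=spacer(im,cv2.convexHull(c)); print("sp",S,cv2.boundingRect(cs))
g=cv2.cvtColor(im,cv2.COLOR_BGR2GRAY).astype(float)
def cen(x0,y0,x1,y1,z,t):
    p=g[y0:y1,x0:x1]; w=np.clip(t-p,0,None); yy,xx=np.mgrid[y0:y1,x0:x1]
    uv=[(w*xx).sum()/w.sum(),(w*yy).sum()/w.sum()]; return uv,ray("top",uv,z)[0]
print("dot",cen(296,199,307,210,38,90)); print("knob",cen(205,258,230,282,24+12,80))
print("screws",[cen(a-3,b-3,a+4,b+4,26,60) for a,b in((193,206),(248,188),(303,169))])
o=cv2.cvtColor(g.astype(np.uint8),cv2.COLOR_GRAY2BGR)
cv2.drawContours(im,[c.reshape(-1,1,2)],-1,(0,0,255),1);cv2.drawContours(im,[cs.reshape(-1,1,2)],-1,(0,255,0),1)
cv2.imwrite("pics/fit0.png",cv2.resize(im[150:300,165:355],None,fx=4,fy=4,interpolation=0))
E
```

```text
jig ((532.8226318359375, -48.81329345703125), (201.21817016601562, 320.5986022949219), 18.259180068969727) [[ 387.055      71.892334]
 [ 487.50363  -232.56378 ]
 [ 678.5903   -169.51892 ]
 [ 578.1416    134.9372  ]]
sp ((564.35693359375, -138.5392303466797), (49.22897720336914, 36.41666030883789), 84.4296875) (289, 196, 24, 18)
dot ([np.float64(300.7330960854093), np.float64(204.40569395017795)], array([ 565.08658581, -138.89866989,   38.        ]))
knob ([np.float64(216.02063363119416), np.float64(269.29715678310316)], array([430.57853139,  43.97762394,  36.        ]))
screws [([np.float64(193.45454545454547), np.float64(206.27272727272728)], array([570.51607117,  94.76348287,  26.        ])), ([np.float64(247.8235294117647), np.float64(187.88235294117646)], array([608.91586402, -24.56247253,  26.        ])), ([np.float64(303.15384615384613), np.float64(169.0)], array([ 649.12185162, -148.30729285,   26.        ]))]
```

View pics/fit0.png

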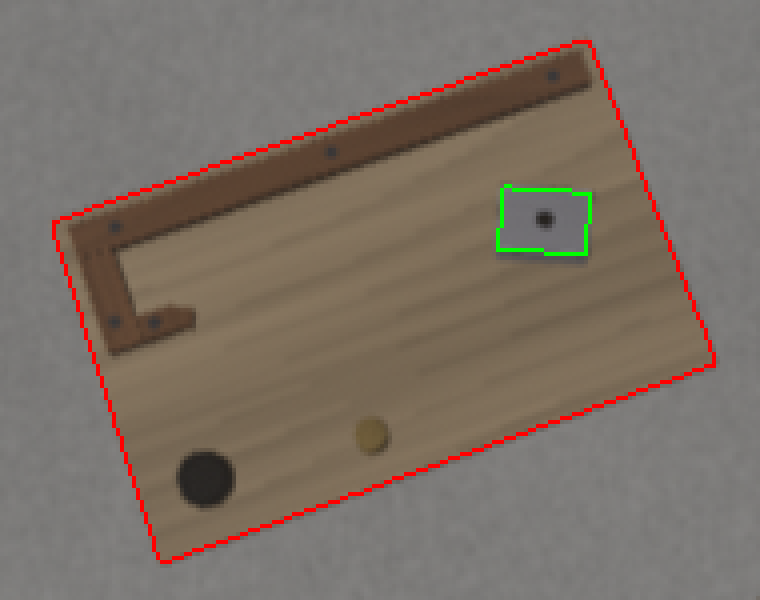

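```bash
cat >> h.py <<'E'
from scipy.spatial.transform import Rotation as Ro
JC=np.array([532.8,-48.8]); JY=np.radians(18.1)
def j2w(x,y):
    c,s=np.cos(JY),np.sin(JY); return JC+np.array([c*x-s*y,s*x+c*y])
def w2j(p):
    c,s=np.cos(JY),np.sin(JY); d=np.asarray(p)[:2]-JC; return np.array([c*d[0]+s*d[1],-s*d[0]+c*d[1]])
def goto(jx,jy,z,dyaw=0):
    s=r.sense(); R=Ro.from_euler("xyz",s["tcp_rot"])
    t=np.r_[j2w(jx,jy),z]-s["eef_pos"]
    Rt=Ro.from_euler("xyz",[np.pi,0,JY+np.radians(dyaw)])
    print("t",round(s["clock"],2),"jig",w2j(s["eef_pos"]).round(1),"z",s["eef_pos"][2].round(1),"op",round(s["opening"],3),"F",s["contact_force"].round(1),"q",s["qpos"].round(2))
    print("shift tool",R.inv().apply(t).round(1),"turn",np.degrees((R.inv()*Rt).as_rotvec()).round(2))
def look(n):
    im=optics.grab_frame("top"); im=np.ascontiguousarray(im[:,:,::-1]); cv2.imwrite(f"pics/{n}.png",cv2.resize(im[140:310,160:360],None,fx=4,fy=3.5,interpolation=cv2.INTER_CUBIC) if 0 else cv2.resize(im[155:300,165:360],None,fx=4,fy=4,interpolation=cv2.INTER_CUBIC))
    return im
E
python3 -c "
from h import *
goto(-50,-98,120)
im=cv2.imread('pics/top0.png');h=cv2.cvtColor(im,cv2.COLOR_BGR2HSV)
print('standoff',w2j(ray('top',(257.5,258.5),38)[0]),'knob',w2j([430.6,44]))"
```

```text
t 0.1 jig [-470.7 -412.3] z 230.6 op 0.997 F [ 0.2  0.2 -0.3] q [-1.22  0.35  1.63  0.    1.16 -0.  ]
shift tool [ 430.8 -300.2  111. ] turn [-0.07  0.    1.88]
standoff [-76.4824019   30.68466083] knob [-68.3119351 119.958991 ]
```

```bash
python3 -m jog '200 33 -23 0 0 0 1.9;200 33 -23 0 0 0 0;200 33 -23 0 0 0 0;200 33 -23 0 0 0 0;200 33 -23 0 0 0 0' 30; python3 -c "
from h import *
goto(-50,-98,120)"
```

```text
clock: 0.52
eef_pos: [332.5, -425.7, 228.0]
tcp_rot: [-3.14, 0.002, 0.304]
contact_force: [1.6, -0.9, 0.1]
opening: 0.3
t 0.52 jig [-307.5 -296. ] z 228.0 op 0.3 F [ 1.6 -0.9  0.1] q [-0.91  0.23  1.82 -0.    1.1   0.36]
shift tool [ 255.4 -201.   107.7] turn [-0.08  0.14 -0.69]
```

```bash
python3 -m jog '200 32 -25 0 0 0 -0.5;200 32 -25 0 0 0 0;200 32 -25 0 0 0 0;200 32 -25 0 0 0 0;200 32 -25 0 0 0 0'; python3 -c "
from h import *
goto(-50,-98,120)"
```

```text
clock: 0.93
eef_pos: [447.6, -251.8, 227.0]
tcp_rot: [-3.139, 0.003, 0.311]
contact_force: [0.1, -1.0, 0.6]
opening: 0.219
t 0.93 jig [-144.1 -166.4] z 227.0 op 0.219 F [ 0.1 -1.   0.6] q [-0.52  0.19  1.87 -0.    1.09  0.74]
shift tool [ 94.1 -68.6 106.9] turn [-0.15  0.17 -0.26]
```

```bash
python3 -m jog '200 29 -20 18 0 0 0;200 29 -20 18 0 0 0;200 20 -14 26 0 0 0;200 10 -8 30 0 0 0;200 0 0 0 0 0 0'; python3 -c "
from h import *
goto(-50,-98,18); look('a1')"
```

```text
clock: 1.35
eef_pos: [519.5, -154.8, 133.7]
tcp_rot: [3.141, -0.003, 0.318]
contact_force: [-1.0, 0.7, -1.6]
opening: 0.221
t 1.35 jig [-45.5 -96.6] z 133.7 op 0.221 F [-1.   0.7 -1.6] q [-0.29  0.34  1.9   0.    0.9   0.96]
shift tool [ -4.8   1.3 115.7] turn [ 0.03 -0.17  0.09]
```

View pics/a1.png

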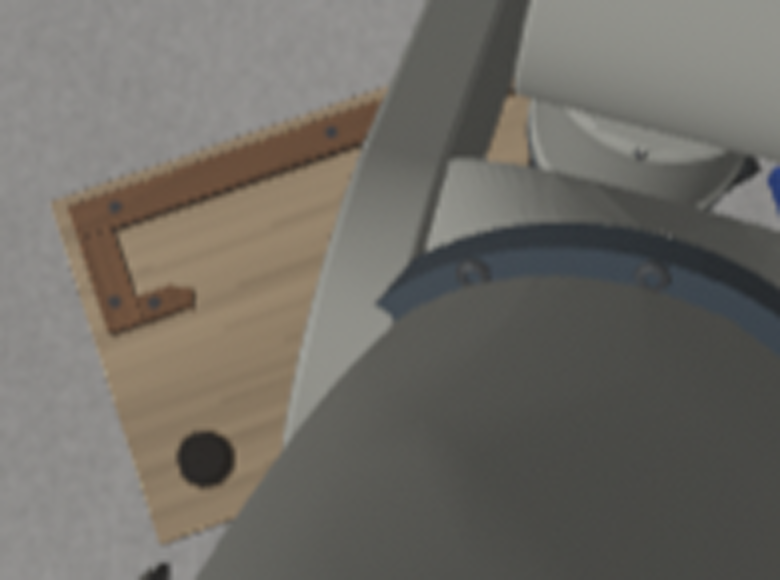

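The top view is blocked by the arm here, with only the pocket end visible (jig corner near (55,205)), so I'll use the scene camera near the work.

```bash
python3 -m jog '200 -5 1 40 0 0 0;200 0 0 40 0 0 0;200 0 0 20 0 0 0;200 0 0 10 0 0 0;200 0 0 0 0 0 0'; cat >> h.py <<'E'
def looks(n):
    im=np.ascontiguousarray(optics.grab_frame("scene")[:,:,::-1]); cv2.imwrite(f"pics/{n}.png",cv2.resize(im[140:310,190:390],None,fx=4,fy=3.5,interpolation=cv2.INTER_CUBIC)[:595]); return im
E
python3 -c "
from h import *
goto(-50,-98,18); looks('s1')"
```

```text
clock: 1.82
eef_pos: [520.2, -163.6, 30.7]
tcp_rot: [3.133, -0.011, 0.317]
contact_force: [0.1, 0.5, -0.0]
opening: 0.215
t 1.82 jig [ -47.6 -105.2] z 30.7 op 0.215 F [ 0.1  0.5 -0. ] q [-0.31  0.5   1.95 -0.    0.67  0.95]
shift tool [-2.5 -7.3 12.6] turn [ 0.47 -0.64  0.09]
```

View pics/s1.png

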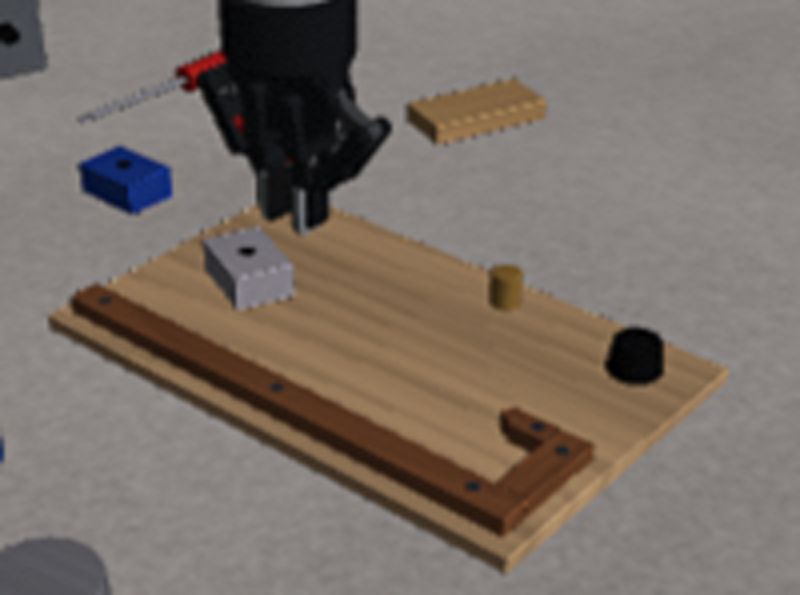

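The view shows the fingertips at about (295,220), behind and clear of the block at (248,265). The knob and standoff are well away.

```bash
python3 -m jog '200 -1 -7 6 0.4 -0.6 0;200 0 0 6 0 0 0;200 0 0 0 0 0 0'; python3 -c "
from h import *
goto(-40,-98,18)"
```

```text
clock: 2.12
eef_pos: [520.2, -159.1, 23.5]
tcp_rot: [3.136, -0.006, 0.316]
contact_force: [-0.5, 0.0, 0.5]
opening: 0.215
t 2.12 jig [ -46.3 -100.9] z 23.5 op 0.215 F [-0.5  0.   0.5] q [-0.3   0.51  1.96 -0.    0.67  0.96]
shift tool [ 6.2 -2.9  5.5] turn [ 0.3  -0.34 -0.02]
```

```bash
python3 -m jog '200 3 -3 6 0.3 -0.3 0;200 5 0 1 0 0 0;200 5 0 0 0 0 0;200 5 0 0 0 0 0;200 5 0 0 0 0 0'; python3 -c "
from h import *
goto(0,-98,18)"; python3 -m jog '200 5 0 0 0 0 0;200 5 0 0 0 0 0;200 5 0 0 0 0 0;200 5 0 0 0 0 0;200 5 0 0 0 0 0'; python3 -c "
from h import *
goto(0,-98,18); looks('s2')"
```

```text
clock: 2.53
eef_pos: [544.0, -148.6, 18.2]
tcp_rot: [3.14, -0.003, 0.316]
contact_force: [-0.2, -0.4, -0.4]
opening: 0.211
t 2.53 jig [-20.4 -98.3] z 18.2 op 0.211 F [-0.2 -0.4 -0.4] q [-0.27  0.54  1.91  0.    0.69  0.99]
shift tool [20.4 -0.3  0.3] turn [ 0.07 -0.15 -0.01]
clock: 2.95
eef_pos: [570.8, -139.6, 18.4]
tcp_rot: [3.14, -0.003, 0.316]
contact_force: [-0.3, -0.7, 1.1]
opening: 0.219
t 2.95 jig [  7.9 -98.2] z 18.4 op 0.219 F [-0.3 -0.7  1.1] q [-0.24  0.57  1.86  0.    0.71  1.01]
shift tool [-7.9 -0.2  0.4] turn [ 0.08 -0.14  0.03]
```

View pics/s2.png

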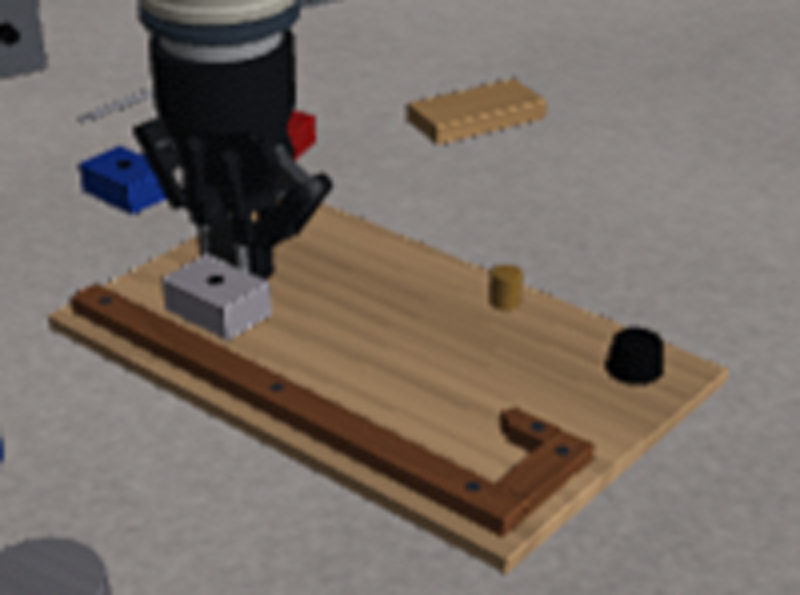

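The block, with its dot at (215,280), is now square to the rail and flat on both fingertips, with a gap still to close.

```bash
python3 -m jog '200 4 0 0 0 0 0;200 4 0 0 0 0 0;200 2 0 0 0 0 0'; python3 -m jog '200 2 0 0 0 0 0;200 2 0 0 0 0 0';python3 -m jog '200 2 0 0 0 0 0;200 2 0 0 0 0 0'; python3 -c "
from h import *
goto(23,-98,18); looks('s3')"
```

```text
clock: 3.25
eef_pos: [582.1, -135.9, 18.5]
tcp_rot: [3.14, -0.003, 0.317]
contact_force: [-0.5, -1.1, 0.1]
opening: 0.215
clock: 3.42
eef_pos: [586.0, -134.6, 18.4]
tcp_rot: [3.14, -0.002, 0.317]
contact_force: [-10.1, -4.3, 3.6]
opening: 0.216
clock: 3.58
eef_pos: [585.8, -134.3, 18.2]
tcp_rot: [-3.141, 0.006, 0.318]
contact_force: [-8.5, -5.7, 6.6]
opening: 0.212
t 3.58 jig [ 23.8 -97.8] z 18.2 op 0.212 F [-8.5 -5.7  6.6] q [-0.23  0.59  1.82 -0.    0.74  1.03]
shift tool [-0.8  0.2  0.2] turn [-0.02  0.34  0.14]
```

View pics/s3.png

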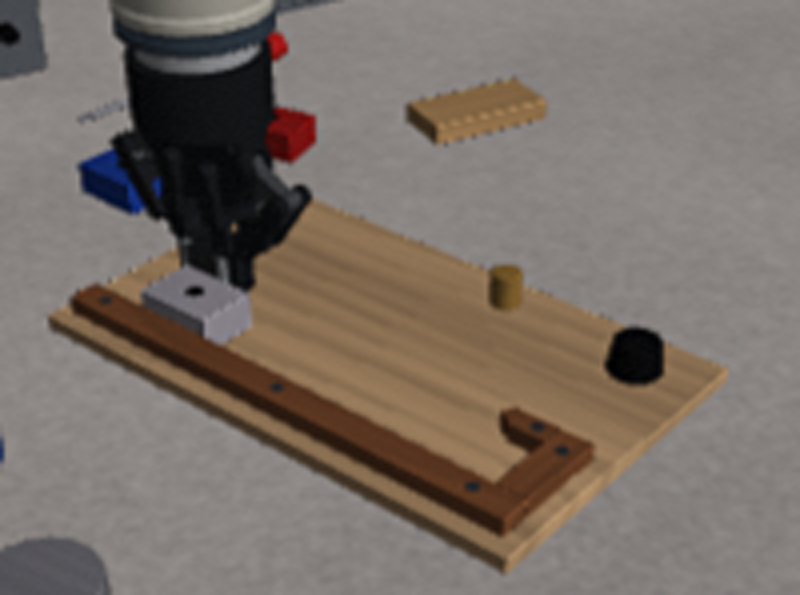

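```bash
python3 -m jog '200 -10 0 0 0 0 0;200 -20 0 0 0 0 0;200 -10 0 -20 0 0 0;255 0 0 -35 0 0 0;255 0 0 -15 0 0 0'; python3 -c "
from h import *
im=looks('s4')
print('dot',w2j(ray('scene',(190+195.5/4,140+291.5/3.5),38)[0]))
goto(0,-145,85,90)"
```

```text
clock: 4.05
eef_pos: [542.0, -146.9, 86.0]
tcp_rot: [-3.137, 0.012, 0.318]
contact_force: [1.1, 0.1, 0.9]
opening: 0.0
dot [ 51.80925051 -83.22492812]
t 4.1 jig [-21.1 -96.5] z 87.5 op 0.0 F [ 0.7 -0.7  1.6] q [-0.27  0.44  1.87 -0.    0.84  0.99]
shift tool [21.  48.5  2.1] turn [ -0.66   0.32 -89.89]
```

View pics/s4.png

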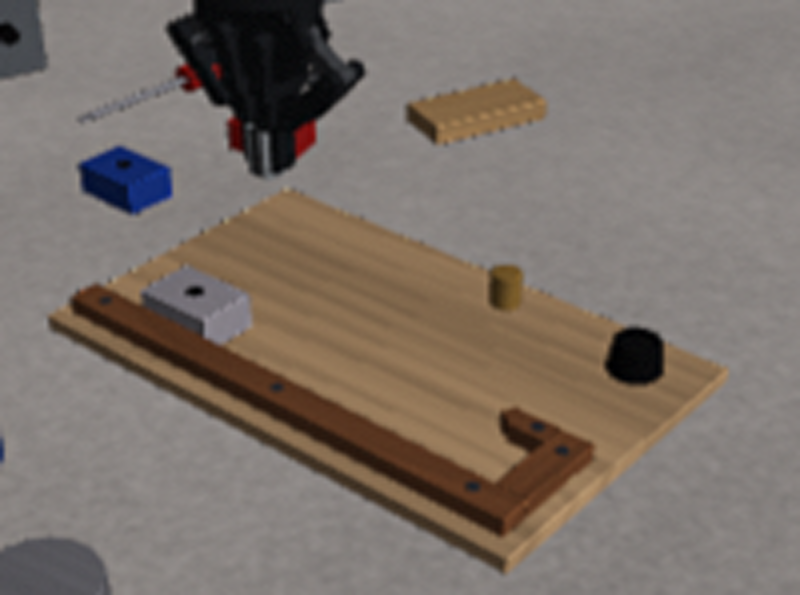

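The block is against the rail, dot at (195,291), which is jig (51.8, −83). Next I'll move behind its end face and turn the tool 90°.

```bash
python3 -m jog '255 10 20 0 0 0 0;255 10 20 0 0 0 -7;255 0 0 0 0 0 -7;255 0 0 0 0 0 -7;255 0 0 0 0 0 -7'; python3 -m jog '255 0 0 0 0 0 -7;255 0 0 0 0 0 -7;255 0 0 0 0 0 -7;255 0 0 0 0 0 -7;255 0 0 0 0 0 -7'; python3 -m jog '255 0 0 0 0 0 -7;255 0 0 0 0 0 -7;255 0 0 0 0 0 -7;255 0 0 0 0 0 0'; python3 -c "
from h import *
goto(50,-138,70,90)"
```

```text
clock: 4.52
eef_pos: [575.5, -180.9, 88.7]
tcp_rot: [-3.139, 0.004, 0.817]
contact_force: [-0.7, 0.2, -0.6]
opening: 0.001
clock: 4.93
eef_pos: [574.0, -181.3, 85.8]
tcp_rot: [-3.137, 0.001, 1.442]
contact_force: [-0.4, -0.4, 0.5]
opening: 0.001
clock: 5.27
eef_pos: [572.5, -181.2, 83.5]
tcp_rot: [-3.138, -0.002, 1.823]
contact_force: [-0.9, 0.4, -0.1]
opening: -0.002
t 5.27 jig [  -3.4 -138.2] z 83.5 op -0.002 F [-0.9  0.4 -0.1] q [-0.31  0.49  1.8  -0.    0.86 -0.56]
shift tool [ 3.6 53.3 13.3] turn [-0.23 -0.11 -3.65]
```

```bash
python3 -m jog '255 2 25 5 0 0 -3.6;255 0 20 10 0 0 0;255 0 8 10 0 0 0;255 0 0 10 0 0 0;255 0 0 0 0 0 0'; python3 -c "
from h import *
goto(50,-136,18,90)
looks('s5')"
```

```text
clock: 5.68
eef_pos: [622.4, -164.2, 45.0]
tcp_rot: [-3.138, -0.002, 1.871]
contact_force: [-1.1, -0.7, -0.1]
opening: -0.002
t 5.68 jig [  49.3 -137.5] z 45.0 op -0.002 F [-1.1 -0.7 -0.1] q [-0.26  0.6   1.71 -0.    0.84 -0.56]
shift tool [ 1.5  0.8 27. ] turn [-0.23 -0.13 -0.89]
```

View pics/s5.png

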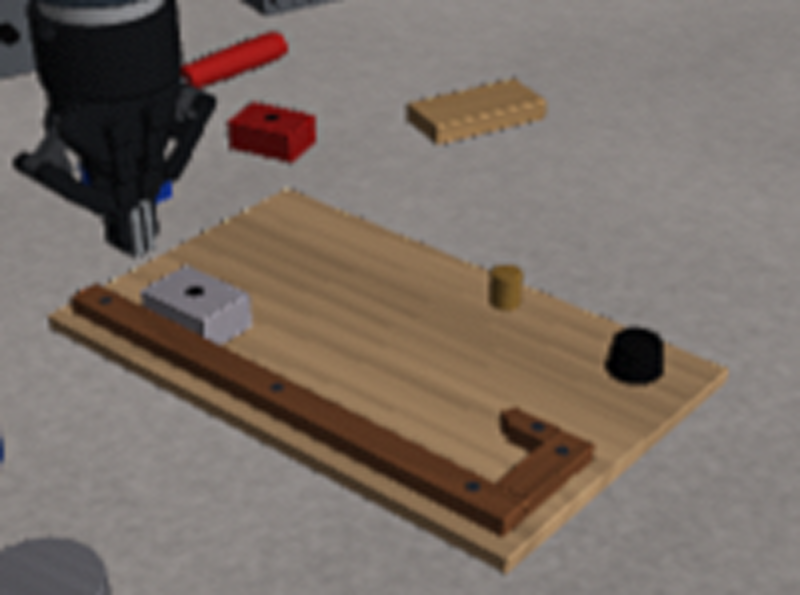

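The fingers, at (140,240), are behind the block's end face and clear of it. I'll descend and push along the rail.

```bash
python3 -m jog '255 1 0 14 0 0 -0.9;255 0 0 10 0 0 0;255 0 0 4 0 0 0;255 0 0 0 0 0 0'; python3 -c "
from h import *
goto(50,-119,18,90)"
```

```text
clock: 6.07
eef_pos: [619.3, -164.5, 17.0]
tcp_rot: [-3.137, -0.003, 1.882]
contact_force: [-0.2, -0.2, 0.6]
opening: -0.0
t 6.07 jig [  46.3 -136.8] z 17.0 op -0.0 F [-0.2 -0.2  0.6] q [-0.26  0.63  1.73 -0.    0.79 -0.57]
shift tool [17.8  3.6 -1. ] turn [-0.29 -0.15 -0.27]
```

```bash
python3 -m jog '255 4 3 -1 -0.2 -0.1 -0.2;255 5 1 0 0 0 0;255 5 0 0 0 0 0;255 4 0 0 0 0 0;255 4 0 0 0 0 0'; python3 -c "
from h import *
goto(50,70,18,90)
looks('s6')"
```

```text
clock: 6.48
eef_pos: [616.5, -141.6, 20.0]
tcp_rot: [3.141, 0.001, 1.883]
contact_force: [-0.3, -0.0, 0.3]
opening: -0.004
t 6.48 jig [  50.8 -114.2] z 20.0 op -0.004 F [-0.3 -0.   0.3] q [-0.23  0.62  1.75 -0.    0.77 -0.54]
shift tool [184.2  -1.4   1.9] turn [ 0.03  0.03 -0.21]
```

View pics/s6.png

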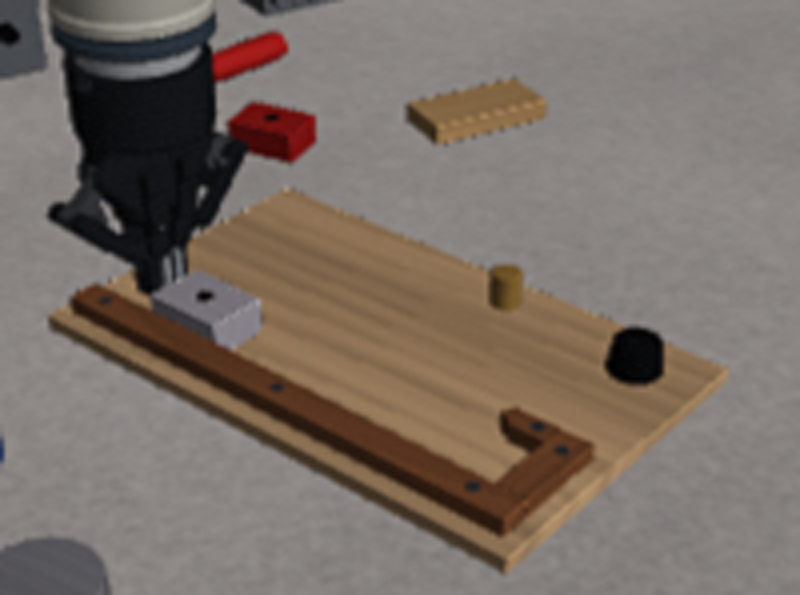

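Contact made: the block's dot has moved to (205,296) and it's still against the rail. I'll slide on with a slight bias toward the rail.

```bash
python3 -m jog '255 5 0.3 0.3 0 0 0;255 5 0.3 0.3 0 0 0;255 5 0.3 0.3 0 0 0;255 5 0.3 0.3 0 0 0;255 5 0.3 0.3 0 0 0'; python3 -m jog '255 5 0.3 0 0 0 0;255 5 0.3 0 0 0 0;255 5 0.3 0 0 0 0;255 5 0.3 0 0 0 0;255 5 0.3 0 0 0 0'; python3 -c "
from h import *
goto(50,70,18,90)
looks('s7')"
```

```text
clock: 6.95
eef_pos: [610.0, -115.2, 19.3]
tcp_rot: [3.14, 0.002, 1.884]
contact_force: [-0.1, -1.9, 1.4]
opening: -0.001
clock: 7.37
eef_pos: [602.6, -88.1, 19.0]
tcp_rot: [3.141, 0.002, 1.884]
contact_force: [-0.4, -2.2, 0.2]
opening: -0.0
t 7.37 jig [ 54.1 -59.1] z 19.0 op -0.0 F [-0.4 -2.2  0.2] q [-0.15  0.59  1.81 -0.    0.74 -0.46]
shift tool [129.   -4.5   0.8] turn [ 0.03  0.09 -0.16]
```

View pics/s7.png

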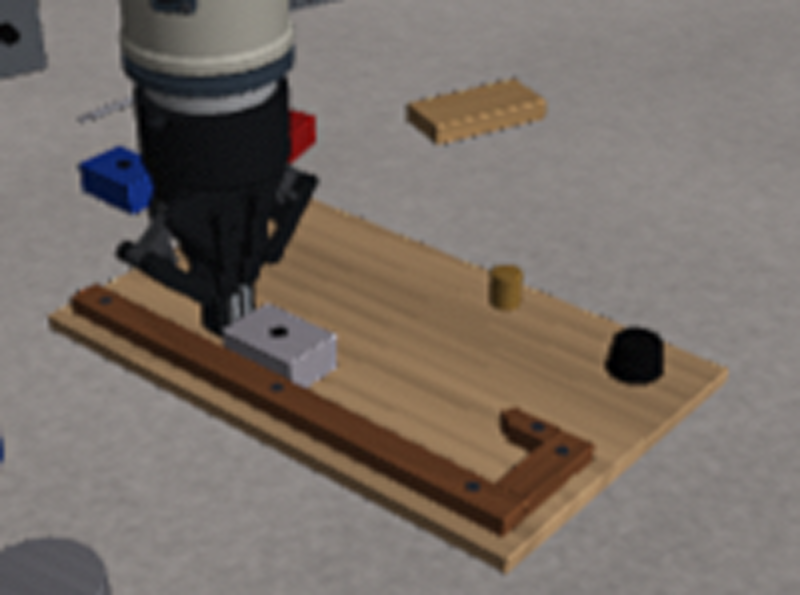

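The block is still along the rail, but the fingertips have crept to x = 54, close to the bar. I'll back off, re-centre and carry on.

```bash
python3 -m jog '255 -8 0 0 0 0 0;255 0 -5 0 0 0 0;255 0 -3 0 0 0 -0.2;255 0 0 0 0 0 0'; python3 -c "
from h import *
print(w2j(ray('scene',(190+278.5/4,140+331.5/3.5),38)[0]))
goto(48,-59,18,90)
im=looks('s8')
# top edge lines: spacer edge vs rail top edge visible"
```

```text
clock: 7.75
eef_pos: [596.9, -97.3, 18.8]
tcp_rot: [3.141, 0.0, 1.889]
contact_force: [0.7, -0.1, -0.3]
opening: -0.001
[ 51.77939154 -21.18410439]
t 7.75 jig [ 45.8 -66. ] z 18.8 op -0.001 F [ 0.7 -0.1 -0.3] q [-0.16  0.59  1.82 -0.    0.74 -0.48]
shift tool [7.  2.2 0.8] turn [0.04 0.02 0.11]
```

View pics/s8.png

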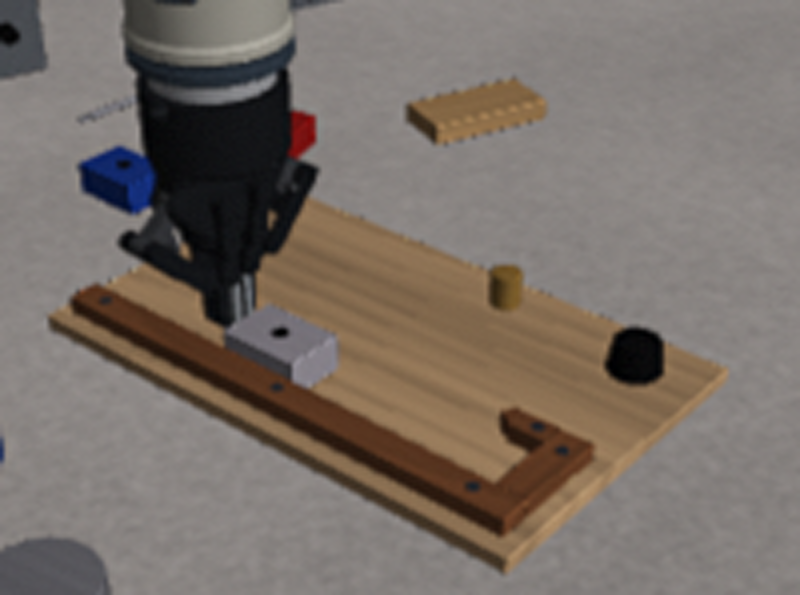

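```bash
python3 -m jog '255 5 0.5 0 0 0 0;255 5 0.2 0 0 0 0;255 5 0.2 0 0 0 0;255 5 0.2 0 0 0 0;255 5 0.2 0.2 0 0 0'; python3 -m jog '255 5 0.2 0 0 0 0;255 5 0.2 0 0 0 0;255 5 0.2 0 0 0 0;255 5 0.2 0 0 0 0;255 5 0.2 0.2 0 0 0'; python3 -m jog '255 5 0.2 0 0 0 0;255 5 0.2 0 0 0 0;255 5 0.2 0 0 0 0;255 5 0.2 0 0 0 0;255 0 0 0.2 0 0 0'; python3 -c "
from h import *
goto(48,69,18,90)
im=looks('s9')"
```

```text
clock: 8.22
eef_pos: [590.0, -72.6, 18.7]
tcp_rot: [3.141, 0.001, 1.887]
contact_force: [0.3, -1.2, 1.3]
opening: -0.001
clock: 8.63
eef_pos: [582.2, -45.2, 18.5]
tcp_rot: [3.141, 0.001, 1.888]
contact_force: [-0.3, -1.8, 1.5]
opening: -0.004
clock: 9.05
eef_pos: [575.7, -22.7, 18.2]
tcp_rot: [3.141, 0.001, 1.888]
contact_force: [-0.1, -0.2, 0.0]
opening: -0.001
t 9.05 jig [48.9 11.5] z 18.2 op -0.001 F [-0.1 -0.2  0. ] q [-0.04  0.56  1.88 -0.    0.7  -0.36]
shift tool [57.5 -0.8  0.1] turn [0.02 0.04 0.09]
```

View pics/s9.png

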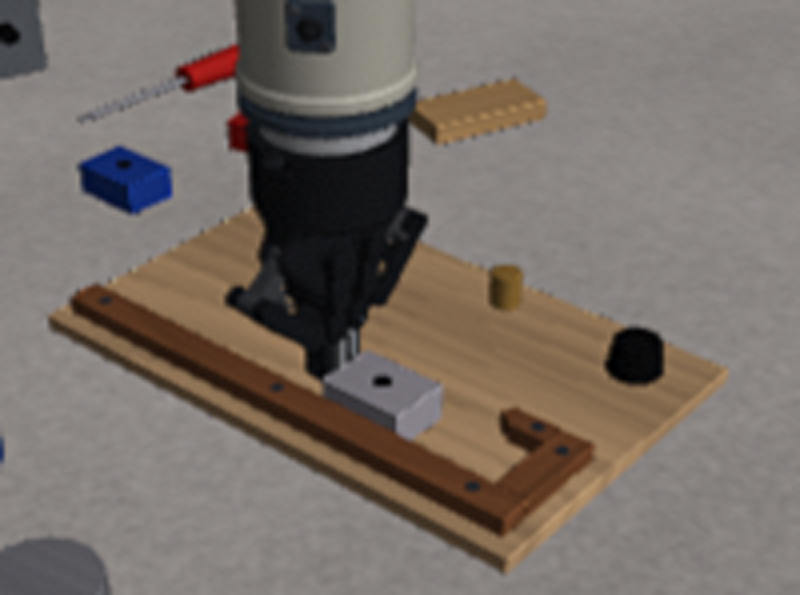

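```bash
cat >> h.py <<'E'
def dot(im,u,v):
    g=cv2.cvtColor(im,cv2.COLOR_BGR2GRAY).astype(float); x0,y0=int(u)-4,int(v)-3
    p=g[y0:y0+7,x0:x0+9]; w=np.clip(p.max()*0.7-p,0,None); yy,xx=np.mgrid[y0:y0+7,x0:x0+9]
    uv=((w*xx).sum()/w.sum(),(w*yy).sum()/w.sum()); return uv,w2j(ray("scene",uv,38)[0])
E
python3 -c "
from h import *
im=looks('s9b')
print(dot(im,190+382/4,140+381/3.5))"
```

```text
((np.float64(285.13201320132015), np.float64(248.44824482448246)), array([51.00624788, 47.93862209]))
```

The block's dot is at (382,381), jig (51.0, 47.9). It's still square and at the rail within measuring error. I'll increase the bias a little for the entry.

```bash
python3 -m jog '255 3 0.6 0 0 0 0;255 4 0.6 0 0 0 0;255 5 0.5 0 0 0 0;255 4 0.4 0 0 0 0;255 0 0 0 0 0 0'; python3 -c "
from h import *
goto(48,69.8,18,90)
im=looks('s10')"
```

```text
clock: 9.57
eef_pos: [573.0, -6.7, 18.1]
tcp_rot: [3.141, 0.001, 1.887]
contact_force: [1.1, 0.1, 0.5]
opening: 0.003
t 9.57 jig [51.3 27.5] z 18.1 op 0.003 F [1.1 0.1 0.5] q [-0.01  0.56  1.89 -0.    0.7  -0.33]
shift tool [42.3 -3.3  0.1] turn [0.04 0.07 0.02]
```

View pics/s10.png

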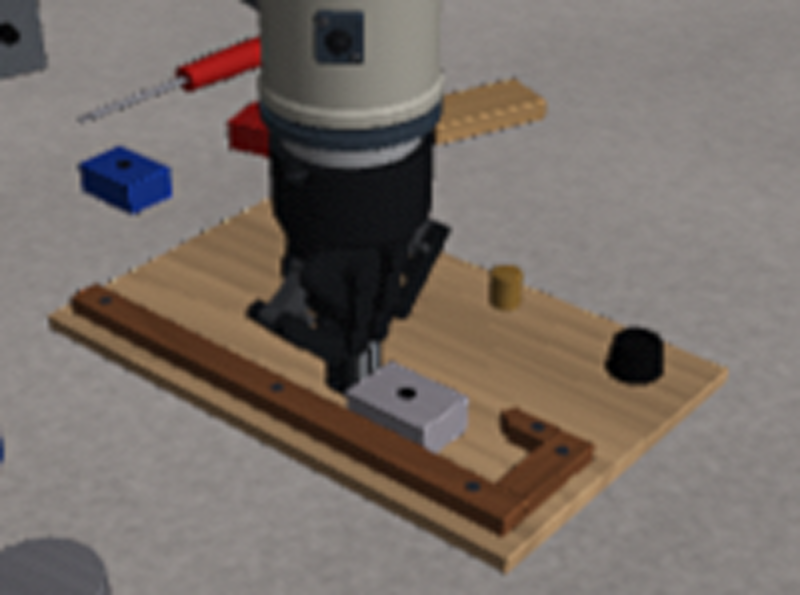

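```bash
python3 -c "
from h import *
im=looks('s10b')
print(dot(im,190+407/4,140+393/3.5))"; python3 -m jog '255 4 0.2 0 0 0 0;255 5 0.2 0 0 0 0;255 5 0.2 0 0 0 0;255 4 0.2 0 0 0 0;255 0 0 0 0 0 0'; python3 -c "
from h import *
goto(48,69.8,18,90)
im=looks('s11')"
```

```text
((np.float64(291.2830703883495), np.float64(251.88425364077665)), array([51.11897017, 63.89674175]))
clock: 10.08
eef_pos: [567.8, 11.5, 18.1]
tcp_rot: [3.141, 0.002, 1.887]
contact_force: [-0.4, -0.3, -0.3]
opening: 0.001
t 10.08 jig [52.  46.4] z 18.1 op 0.001 F [-0.4 -0.3 -0.3] q [ 0.02  0.55  1.9  -0.    0.69 -0.3 ]
shift tool [23.4 -4.   0.1] turn [ 0.03  0.09 -0.  ]
```

View pics/s11.png

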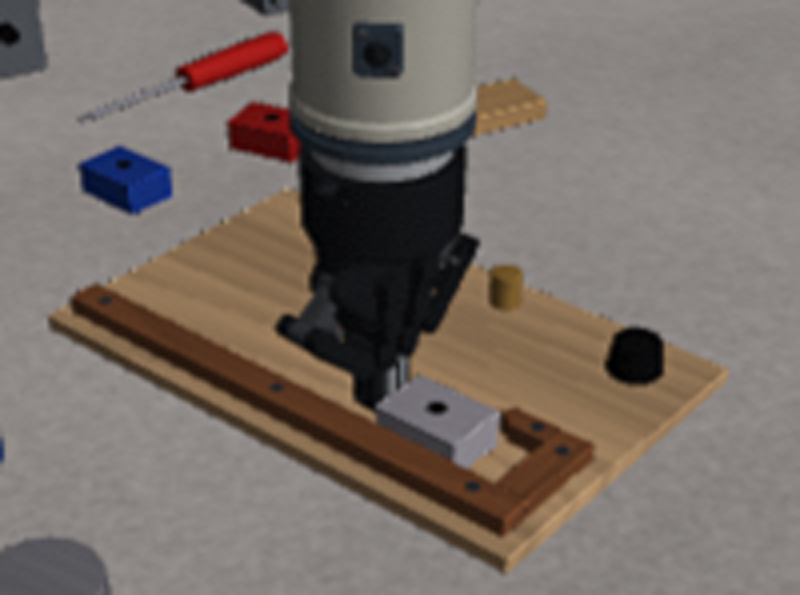

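The block, dot at (437,407), is entering the pocket between the lip and the rail. The knob and standoff haven't moved.

```bash
python3 -m jog '255 4 0 0 0 0 0;255 4 0 0 0 0 0;255 4 0 0 0 0 0;255 3 0 0 0 0 0'; python3 -m jog '255 3 0 0 0 0 0;255 2 0 0 0 0 0'; python3 -m jog '255 2 0 0 0 0 0;255 2 0 0 0 0 0'; python3 -c "
from h import *
goto(50,69.8,18,90)
im=looks('s12')"
```

```text
clock: 10.47
eef_pos: [563.1, 26.4, 18.2]
tcp_rot: [3.141, 0.002, 1.886]
contact_force: [-0.6, -1.6, 0.3]
opening: 0.0
clock: 10.63
eef_pos: [561.3, 32.0, 18.2]
tcp_rot: [3.141, 0.002, 1.887]
contact_force: [0.4, -0.4, -0.5]
opening: 0.0
clock: 10.8
eef_pos: [560.7, 34.3, 18.5]
tcp_rot: [3.14, 0.005, 1.889]
contact_force: [3.8, -29.3, 1.6]
opening: -0.002
t 10.8 jig [52.3 70.4] z 18.5 op -0.002 F [  3.8 -29.3   1.6] q [ 0.06  0.54  1.91 -0.01  0.68 -0.25]
shift tool [-0.5 -2.3  0.5] turn [0.08 0.3  0.15]
```

View pics/s12.png

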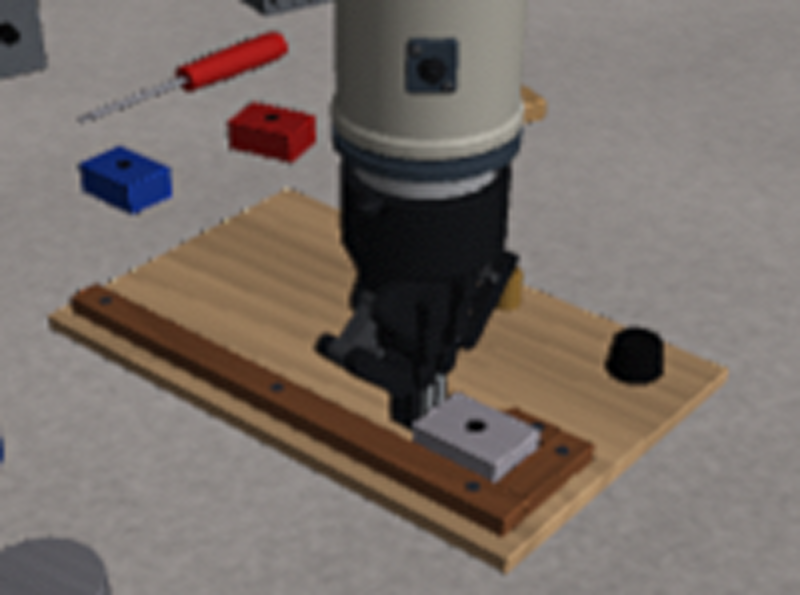

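It has reached the stop (29 N along the rail, TCP at y = 70.4 against an expected 69.8). I'll back off and check that it sits against the rail.

```bash
python3 -m jog '255 -4 0 0 0 0 0;255 -10 0 0 0 0 0;255 -15 0 0 0 0 0;255 0 0 -25 0 0 0;255 0 0 -40 0 0 0'; python3 -m jog '255 -40 0 -10 0 0 0;255 -40 0 0 0 0 0;255 -40 0 0 0 0 0;255 -40 0 0 0 0 0;255 -40 0 0 0 0 0'; python3 -c "
from h import *
im=looks('s13'); print(dot(im,190+476/4,140+425/3.5)); t=look('t13')
cv2.imwrite('pics/t13raw.png',t);cv2.imwrite('pics/s13raw.png',im)
cv2.imwrite('pics/z13.png',cv2.resize(im[240:290,280:345],None,fx=11,fy=11,interpolation=cv2.INTER_CUBIC))"
```

```text
clock: 11.27
eef_pos: [565.6, 4.7, 78.3]
tcp_rot: [-3.132, 0.002, 1.89]
contact_force: [0.2, 0.9, -0.7]
opening: -0.004
clock: 11.68
eef_pos: [634.0, -186.6, 98.4]
tcp_rot: [3.14, 0.003, 1.898]
contact_force: [0.4, -0.2, -0.1]
opening: 0.001
((np.float64(308.34163227266674), np.float64(261.25176407935027)), array([ 51.05447282, 106.03126322]))
```

View pics/z13.png

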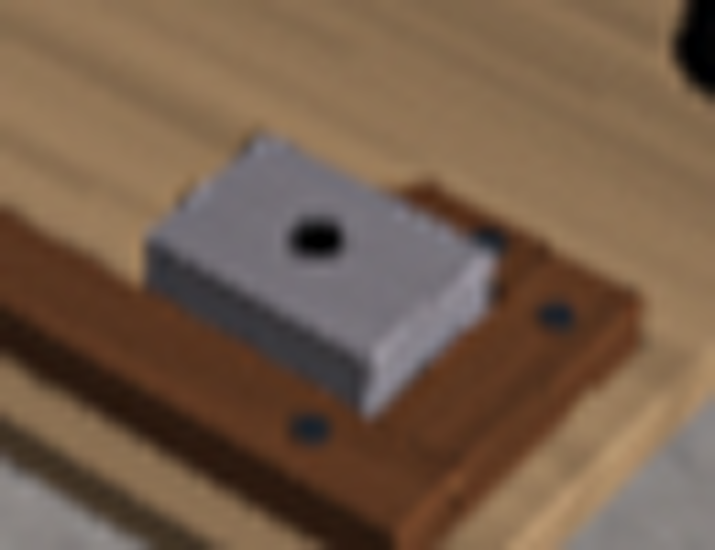

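View pics/t13.png

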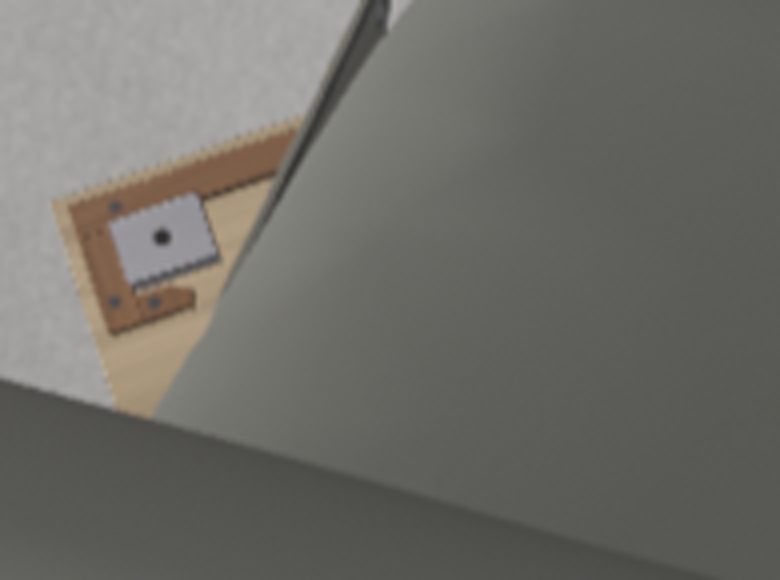

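```bash
python3 -c "
from h import *
im=cv2.imread('pics/t13raw.png'); g=cv2.cvtColor(im,cv2.COLOR_BGR2GRAY).astype(float)
def cen(u,v,z,k=4):
    p=g[v-k:v+k+1,u-k:u+k+1]; w=np.clip(p.max()*0.7-p,0,None); yy,xx=np.mgrid[v-k:v+k+1,u-k:u+k+1]
    uv=((w*xx).sum()/w.sum(),(w*yy).sum()/w.sum()); return uv,w2j(ray('top',uv,z)[0])
print('dot',cen(205,214,38))
h=cv2.cvtColor(im,cv2.COLOR_BGR2HSV)
m=((h[...,1]<28)&(h[...,2]>95)).astype(np.uint8); k=np.zeros_like(m); k[198:232,188:225]=1; m*=k
m=cv2.morphologyEx(m,cv2.MORPH_CLOSE,np.ones((5,5)))
c=max(cv2.findContours(m,0,cv2.CHAIN_APPROX_NONE)[0],key=cv2.contourArea)[:,0]
R=cv2.minAreaRect(ray('top',c,38)[:,:2].astype(np.float32)); print(R,w2j(R[0]))
for u,v in((193,206),(193,230),(203,230)): print(cen(u,v,26,2))
cv2.imwrite('pics/zt13.png',cv2.resize(im[195:242,180:226],None,fx=12,fy=12,interpolation=cv2.INTER_CUBIC))
"
```

```text
dot ((np.float64(205.03690685413005), np.float64(213.8919156414763)), array([ 52.37275129, 105.1706617 ]))
((536.5283813476562, 57.901527404785156), (67.43893432617188, 58.33605194091797), 18.464231491088867) [ 36.69353469 100.26316018]
((np.float64(nan), np.float64(nan)), array([nan, nan]))
((np.float64(nan), np.float64(nan)), array([nan, nan]))
((np.float64(203.28125), np.float64(230.20312499999997)), array([ 22.48836883, 120.69650252]))<string>:6: RuntimeWarning: invalid value encountered in scalar divide
```

View pics/zt13.png

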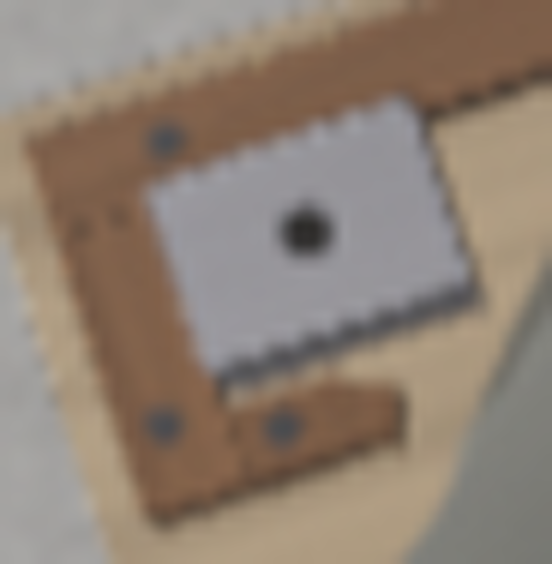

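Zoomed views show the block square in the pocket, with the top-view dot at (205,214) in the full frame. The top camera gives (52.4, 105.2) and the scene camera (51.1, 106.0), against a nominal (52, 105). To confirm there's no gap at the rail, I'll press the exposed side gently toward it. TCP x at solid contact was 23.8 before.

```bash
python3 -m jog '255 0 -20 0 0 0 7;255 0 -20 0 0 0 7;255 0 0 0 0 0 7;255 0 0 0 0 0 7;255 0 0 0 0 0 7'; python3 -m jog '255 0 0 0 0 0 7;255 0 0 0 0 0 7;255 0 0 0 0 0 7;255 0 0 0 0 0 7;255 0 0 0 0 0 7';python3 -m jog '255 0 0 0 0 0 7;255 0 0 0 0 0 7;255 0 0 0 0 0 7;255 0 0 0 0 0 3;255 0 0 0 0 0 0'; python3 -c "
from h import *
goto(4,83,90,0)"
```

```text
clock: 12.2
eef_pos: [594.6, -204.5, 96.9]
tcp_rot: [3.138, 0.0, 1.269]
contact_force: [0.0, -0.0, 0.6]
opening: -0.001
clock: 12.62
eef_pos: [593.1, -203.8, 96.1]
tcp_rot: [-3.142, -0.003, 0.644]
contact_force: [-0.3, -0.2, 0.3]
opening: -0.004
clock: 13.03
eef_pos: [591.9, -202.6, 95.3]
tcp_rot: [-3.137, -0.002, 0.207]
contact_force: [-0.1, 0.6, 0.1]
opening: 0.003
t 13.03 jig [   8.4 -164.6] z 95.3 op 0.003 F [-0.1  0.6  0.1] q [-0.33  0.51  1.74  0.01  0.9   1.03]
shift tool [ -31.3 -245.6    6.4] turn [-0.26 -0.1  -6.24]
```

```bash
python3 -m jog '255 -5 -40 0 0 0 -6.2;255 0 -40 0 0 0 0;255 0 -40 0 0 0 0;255 0 -40 0 0 0 0;255 0 -40 0 0 0 0'; python3 -c "
from h import *
goto(4,83,90,0)"
```

```text
clock: 13.45
eef_pos: [529.1, -13.5, 95.7]
tcp_rot: [-3.14, -0.007, 0.322]
contact_force: [0.7, 0.7, 0.2]
opening: -0.003
t 13.45 jig [ 7.4 34.8] z 95.7 op -0.003 F [0.7 0.7 0.2] q [-0.03  0.38  1.95  0.01  0.8   1.21]
shift tool [ -3.1 -48.3   5.8] turn [-0.11 -0.38  0.37]
```

```bash
python3 -m jog '255 -3 -25 0 0 -0.4 0.4;255 -2 -15 0 0 0 0;255 0 -6 10 0 0 0;255 0 0 15 0 0 0;255 0 0 5 0 0 0'; python3 -c "
from h import *
goto(4,83,18,0);looks('s14')"
```

```text
clock: 13.87
eef_pos: [505.7, 37.7, 65.4]
tcp_rot: [-3.138, -0.001, 0.333]
contact_force: [-0.1, 0.3, -0.1]
opening: 0.001
t 13.87 jig [ 1.2 90.6] z 65.4 op 0.001 F [-0.1  0.3 -0.1] q [0.07 0.4  2.01 0.01 0.73 1.3 ]
shift tool [ 2.7  7.8 47.4] turn [-0.23 -0.06  0.96]
```

View pics/s14.png

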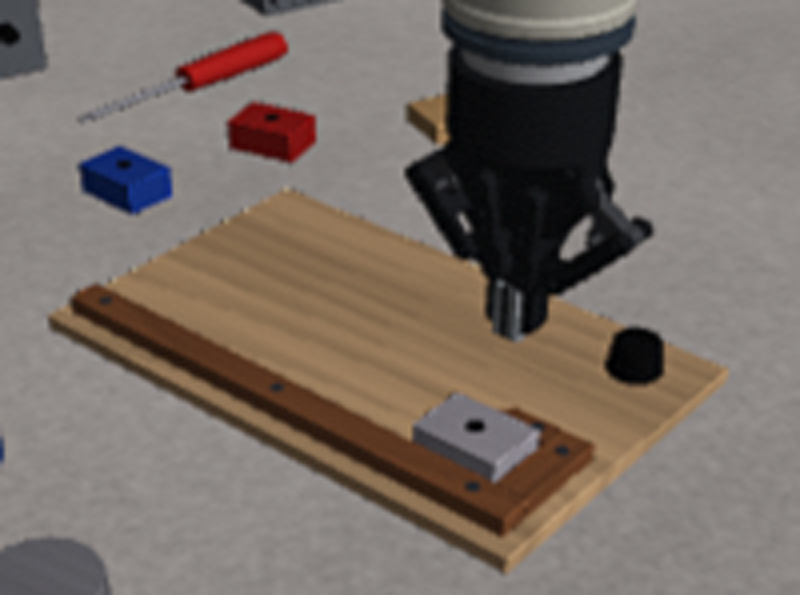

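```bash
python3 -m jog '255 2 10 12 -0.2 0 1;255 0 2 15 0 0 0;255 0 0 13 0 0 0;255 0 0 6 0 0 0;255 0 0 0 0 0 0'; python3 -c "
from h import *
goto(23,80.5,20,0)"
```

```text
clock: 14.33
eef_pos: [514.0, 23.2, 16.7]
tcp_rot: [-3.141, -0.001, 0.314]
contact_force: [-0.6, 0.4, 0.1]
opening: 0.001
t 14.33 jig [ 4.5 74.2] z 16.7 op 0.001 F [-0.6  0.4  0.1] q [0.04 0.5  2.02 0.   0.63 1.3 ]
shift tool [18.5 -6.3 -3.3] turn [-0.02 -0.06 -0.1 ]
```

```bash
python3 -m jog '255 2 -6 -2 0 0 0;255 2 -2 -1 0 0 0;255 4 0 0 0 0 0;255 3 0 0 0 0 0;255 0 0 0 0 0 0'; python3 -c "
from h import *
goto(23,80.5,20,0); looks('s15')"
```

```text
clock: 14.75
eef_pos: [524.4, 34.6, 22.0]
tcp_rot: [3.141, -0.003, 0.314]
contact_force: [-0.2, -0.2, -0.3]
opening: 0.003
t 14.75 jig [17.9 81.9] z 22.0 op 0.003 F [-0.2 -0.2 -0.3] q [0.06 0.5  1.99 0.   0.65 1.32]
shift tool [5.1 1.4 2. ] turn [ 0.01 -0.19 -0.12]
```

View pics/s15.png

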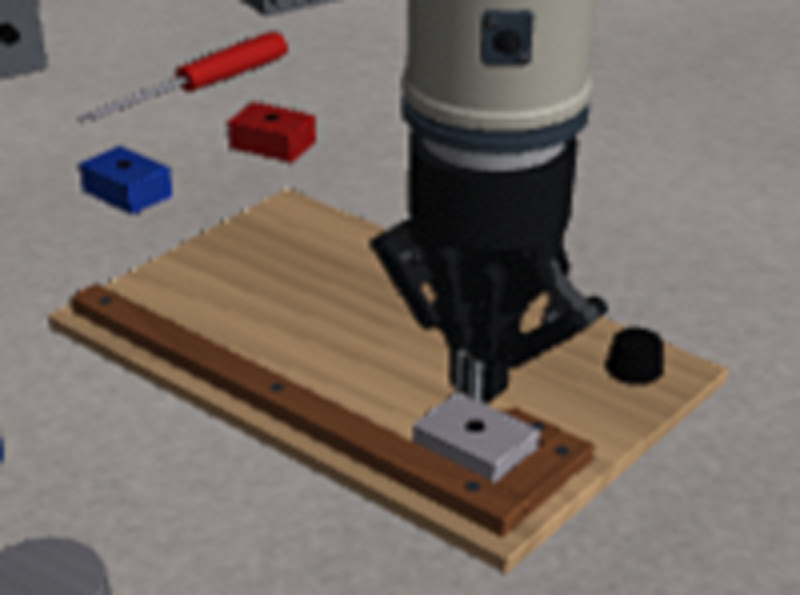

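The fingers, at (478,385), are just short of the block's exposed side and left of the lip. Now I'll press gently.

```bash
python3 -m jog '255 2 1 1 0 0 0;255 2 0 0 0 0 0';  python3 -m jog '255 1.5 0 0 0 0 0'; python3 -m jog '255 1.5 0 0 0 0 0'; python3 -m jog '255 1.5 0 0 0 0 0'; python3 -c "
from h import *
goto(23,80.5,20,0)"
```

```text
clock: 14.97
eef_pos: [528.6, 35.0, 21.5]
tcp_rot: [3.141, -0.004, 0.314]
contact_force: [-0.1, -0.2, 0.3]
opening: -0.001
clock: 15.05
eef_pos: [530.2, 35.5, 21.5]
tcp_rot: [3.141, -0.004, 0.314]
contact_force: [-6.3, -1.6, 2.5]
opening: 0.0
clock: 15.13
eef_pos: [530.1, 35.6, 21.3]
tcp_rot: [-3.142, -0.0, 0.315]
contact_force: [-8.2, -4.1, 6.8]
opening: -0.004
clock: 15.22
eef_pos: [529.9, 35.7, 21.0]
tcp_rot: [-3.141, 0.003, 0.315]
contact_force: [-4.5, -2.2, 3.9]
opening: -0.001
t 15.22 jig [23.6 81.2] z 21.0 op -0.001 F [-4.5 -2.2  3.9] q [ 0.06  0.51  1.98 -0.    0.66  1.32]
shift tool [-0.5  0.7  1. ] turn [-0.04  0.18 -0.07]
```

Solid contact came at x = 23.6, the same as before, so the block is on the rail. I'll retreat and clear the arm for the final check.

```bash
python3 -m jog '255 -8 0 0 0 0 0;255 -18 0 0 0 0 0;255 -5 0 -20 0 0 0;255 0 0 -40 0 0 0;255 0 0 -40 0 0 0'; python3 -m jog '255 0 38 -10 0 0 0;255 0 40 0 0 0 0;255 0 40 0 0 0 0;255 0 40 0 0 0 0;255 0 40 0 0 0 0'; python3 -m jog '255 -20 36 0 0 0 0;255 -20 36 0 0 0 0;255 -20 36 0 0 0 0;255 -20 36 0 0 0 0;255 -20 36 0 0 0 0';python3 -m jog '255 -20 36 0 0 0 0;255 -20 36 0 0 0 0;255 -20 36 0 0 0 0;255 0 0 0 0 0 0'; python3 -c "
from h import *
t=look('t16');cv2.imwrite('pics/t16raw.png',t); looks('s16')
goto(0,0,0)"
```

```text
clock: 15.63
eef_pos: [492.2, 25.0, 115.7]
tcp_rot: [-3.137, 0.018, 0.315]
contact_force: [2.4, 0.1, -1.1]
opening: -0.005
clock: 16.05
eef_pos: [557.2, -163.7, 135.5]
tcp_rot: [-3.141, 0.004, 0.325]
contact_force: [0.8, 0.3, -0.0]
opening: 0.001
clock: 16.47
eef_pos: [521.5, -369.1, 136.0]
tcp_rot: [3.139, -0.001, 0.326]
contact_force: [0.9, -0.1, -0.1]
opening: -0.002
clock: 16.8
eef_pos: [494.6, -498.4, 135.7]
tcp_rot: [3.135, -0.001, 0.322]
contact_force: [-1.3, 0.6, 1.0]
opening: -0.003
t 16.9 jig [-173.6 -410.5] z 135.0 op -0.002 F [ 0.1  1.1 -0.3] q [-0.79  0.56  1.54  0.    1.04  0.46]
shift tool [ 176.1 -409.7  134.5] turn [ 0.12 -0.09  0.38]
```

View pics/t16raw.png

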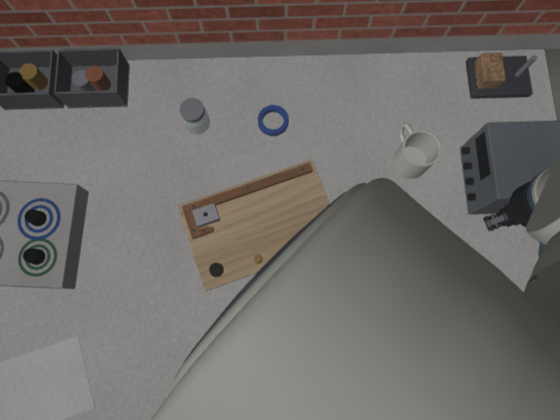

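View pics/s16.png

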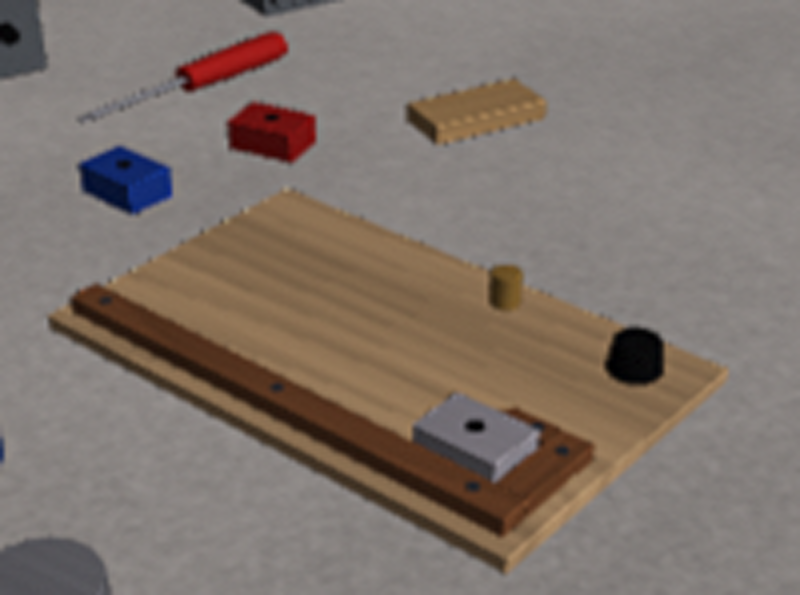

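The final views show the block square in the pocket, with its dot at (475,426) in the scene crop. The knob, standoff and the rest of the bench are unchanged, and the arm is clear.

```bash
python3 -c "
from rig import ticket
print(ticket.sign_off())"
```

```text
the job is handed in; nothing more can be done
None
```

The spacer is home in the corner pocket, and I handed the job in at about 17 s of the 53 s allowed. I pushed it square onto the rail with two fingertips, then slid it along with the shut fingertips on its end face. I stopped once part-way to back off and re-centre them.

**End stop:** the push into the stop ended solidly at 29 N, with the TCP at y = 70.4 mm against about 69.8 expected.

**Rail:** a gentle press on the exposed side afterwards met solid contact at TCP x = 23.6 mm. It was 23.8 mm when the block was first against the rail.

**Camera check, and where it disagreed:** the two cameras put the spacer's centre at (52.4, 105.2) and (51.1, 106.0) mm in the jig's frame, against a nominal (52, 105). They differ by about 1.5 mm, within the 2 mm calibration. Both were measured before the gentle press, and the final scene picture shows no visible shift since.

**Rest of the bench:** the knob and standoff, and everything else in view, looked unmoved in the last pictures. The fingers were well clear.

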